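# Complete the interlocking paver sample and lock it

## Robot

A 6-joint arm with a two-finger parallel gripper is mounted at the origin on a cart in front of the work surface, level with it; the furniture and walls round the work are solid. World frame = base frame: x ahead of the robot, y to its left, z up, the work surface at z = 0. Lengths are in mm, angles in rad, forces in N, time in s.
With the tool pointing down it reaches from about 275 to 875 mm from the base axis. Payload 12.5 kg.
Tool frame: the origin (TCP) lies at the very end of the fingers, on their centre line; the grasp point (between the pads) lies 19 mm behind it; z points along the fingers, y is the line along which they close (so a half turn about z gives the same grasp; the last joint's range is limited). The gripper opens to 85 mm and grips with 20 to 120 N. Pads are 22 mm wide; open, the fingers measure 114 mm over their backs; the gripper's body (76 mm by 85 mm) begins 54 mm behind the grasp point. The pads swing forward as they close: fully open they stand 13 mm farther back than shut.
Start: joints at [-1.4, 0.351, 1.652, -0, 1.139, -0.085], TCP at [139.181, -532.084, 231.29] pointing down, gripper open.
Joint ranges: [-2.75, 2.75], [-0.79, 2.1], [0.01, 2.65], [-1.57, 4.71], [0.07, 3.14], [-2.87, 2.87]. Speed limits (rad/s): [2.22, 2.22, 2.79, 3.14, 3.14, 3.14].

## Interface

Orientations are given as a 3x3 rotation matrix whose columns are the frame's x, y, z axes.
In Python, from workcell import * gives the robot as it stands.
- The arm moves only by the tool jog_arm, never from a script. Its argument "motion" is a list of rows, each a list of 2 entries, a list of its own where there are three numbers: the shift along the world's x, y, z in cm, then the turn, a rotation vector about the world's x, y, z in degrees. In form: [[[dx, dy, dz], [ax, ay, az]], ...]. A call has 1 to 8 rows; each row is the pose to reach, as a shift and turn from the pose commanded when the call began; what a row does not reach only later rows make up. A row lasts 1/10 s, in which the tool goes at most 50 mm and 8.59 degrees, less where a joint would pass 70% of its speed; a pose out of reach is approached as far as the arm can. A call with a gripper value outside its range is refused whole. "gripper" is the finger opening in cm, from 0 to 8.54, set as the call begins (left out, the last holds). The fingers move at their own pace and stop on an object; "grip_force" is the grip in N (left out, the last holds). Time passes only in rows, so rows that repeat a pose let the fingers close. It gives the time, the measured TCP pose, the force, the opening and the grip force at its end, in the units of the state.
- get_obs(): the state, without advancing time (a new reading comes with each control period).
- camera(name): name is "scene" or "side" or "wrist"; returns a dict with "img" (384x512x3 uint8, blue, green, red), "range_z" (384x512 float32, mm along the optical axis (not along the pixel's ray), 0 where there is no reading), "mtx" (3x3 intrinsics, pixels), "k1" (the pictures are not rectified: a ray, as slopes to the right and down, at radius r is drawn at 1 + k1 r^2 times it, then the intrinsics apply), "origin" and "orientation" of the camera in the world. Camera axes: x right, y down, z forward; pixel columns grow to the right and rows downward; lengths in mm; the calibration is good to about 2 mm. A picture is of the moment at which its call begins.
- close_job(): hands the job in; it is judged then, once.
The state is a dict: "clock": time; "joint_pos": joint angles; "joint_vel": joint speeds; "tau": joint torques, N m; "ee_pos": TCP position; "eef_rot": TCP orientation; "contact_force": force on the tool from outside, world axes, zero at the start; "ft_torque": the same for the moment, N m; "grip_width": finger opening in mm; "grip_force": force on a finger pad.
Only numpy, scipy, OpenCV 4.12 (cv2) and the standard library are available. Lean on these libraries where they do the work, as an engineer would, in place of code of your own. Each camera call takes 0.05 s, during which the arm holds its last target. There are 200 camera calls.

## Task

Fit the terracotta T-shaped paver and the blue L-shaped paver into the empty part of the sloping sample tray, each turned so that it interlocks with the others and lies flush with the rim. Then slide the orange keeper along the upper rim, over the edges of both pavers, right up to its stop. Leave the other things on the table where they are.

Things in the scene. Friction and masses are not known exactly. Their poses are not given: they have to be found in the camera images.
- tray: Wooden tray on a fixed stand, sloping 30 degrees up away from the robot. Origin: centre of the recess floor, 60 mm above the table; x up the slope, y left, z the outward normal. Recess: x, y -62 to 62 mm, 16 mm deep (rim top z = 16), for 3 x 3 cells at 40 mm pitch (centres -40, 0, 40). Grey pavers, also 16 high, are fixed in cells (x,y) = (-40,40), (-40,0).
- tee_seat (a point): where the T's origin lies when fitted: (0, -30, 0) mm in the tray frame, the T's axes parallel to the tray's. The T fills cells (40,-40), (0,-40), (-40,-40) and (0,0). Pavers are 4 mm smaller than their cells, so each has 2 mm of play all round when centred.
- ell_seat (a point): where the L's origin lies when fitted: (30, 27, 0) mm in the tray frame, the L's axes parallel to the tray's. The L fills cells (40,40), (40,0) and (0,40).
- tee: Loose terracotta T-shaped paver, 16 mm thick, about 160 g, lying lug up. Black lifting lug to hold it by: 36 mm along x, 14 mm along y, z = 16 to 52. Origin: on the underside below the lug's centre; z up. The bar spans x -58 to 58, y -28 to 8 mm; the stem x -18 to 18, y 8 to 48. Lower edges chamfered 2.5 mm.
- tee_tip (a point): middle of the top edge at the end of the T's stem, at (0, 48, 16) mm in the T's frame; fitted it is at (0, 18, 16) mm in the tray frame
- ell: Loose blue L-shaped paver, 16 mm thick, about 130 g, lying lug up. Black lifting lug to hold it by: 14 mm along x, 36 mm along y, z = 16 to 52. Origin: on the underside below the lug's centre; z up. The long arm spans x -8 to 28, y -45 to 31 mm; the short arm x -48 to -8, y -5 to 31. Lower edges chamfered 2.5 mm.
- keeper (a joint): travel in m of the orange keeper along the tray's +y (to the left, along the upper rim): starts parked at 0 to 0.012, ends at its stop at 0.085. About 1.5 N of friction; stays where it is left. Behind it a guide rail (tray x = 81 to 86, y = -140 to 5) with a small stop at its end (x = 76 to 86, y = 5 to 9) rises to z = 29 mm.
- keeper_grip (a point): on the keeper's upright orange fin (14 mm along tray y, 20 mm along x), 2 mm below its top; pinch or push it. At joint 0 it is at (70, -105, 54) mm in the tray frame. The fin rises from tray z = 26 to 56 on a flat bar (50 mm along y, 30 along x, z = 18 to 26) whose edge passes 2 mm above flush pavers, overlapping them by 7 mm.
- ell_tip (a point): middle of the top edge at the end of the L's short arm, at (-48, 13, 16) mm in the L's frame; fitted it is at (-18, 40, 16) mm in the tray frame
- masking_tape: bystander: roll of masking tape lying flat, 96x95x25; origin at the centre of its underside; leave it where it is
- pliers: bystander: blue-handled pliers, 68x170x12; origin at the centre of its underside; leave it where it is
- sanding_block: bystander: wooden sanding block, 40x68x28; origin at the centre of its underside; leave it where it is
- spool_red: bystander: standing spool of red thread, 34x34x52; origin at the centre of its underside; leave it where it is
- spring_clamp_b: bystander: black spring clamp, 64x123x22; origin at the centre of its underside; leave it where it is

How it is judged:
By the outcome, as a careful person would: the job done as asked, in the order asked, and still so for the second after the job is handed in, with the robot touching nothing.
It also fails if it takes over 72 s, if anything falls off the work surface, if the arm or the gripper's body presses on something with over 40 N, if the wrist force passes 120 N, or if a joint passes its speed limit or range.

## Working session

There is one attempt and no reset: what is moved stays moved. The work goes in short steps, Python scripts to look and compute and a tool call to move; the robot and the scene stay as the last step left them, time stands still between calls to the robot, and variables do not carry over. Pictures are saved under pics/ and viewed, at most 10 in all, crops included, and the job is handed in when it is done.

Besides the shell and the picture viewer there is one more tool, called after "Emit:" as name(argument=value, ...) on one line, values as JSON. jog_arm: Moves the arm, as the interface text tells. Its arguments: {"type":"object","properties":{"motion":{"type":"array","items":{"type":"array"}},"gripper":{"type":"number"},"grip_force":{"type":"number"}},"required":["motion"]}

```bash
mkdir -p pics; ls; cat > h.py <<'E'
from workcell import *
import numpy as np, cv2
def snap(name,fn=None):
    c=camera(name)
    if fn: cv2.imwrite('pics/'+fn,c['img'])
    return c
def rays(c,uv):
    uv=np.asarray(uv,float).reshape(-1,1,2)
    k=np.array([c['k1'],0,0,0,0.])
    n=cv2.undistortPoints(uv,np.array(c['mtx']),k).reshape(-1,2)
    d=np.c_[n,np.ones(len(n))]@np.array(c['orientation']).T
    return np.array(c['origin']),d
def onplane(c,uv,p0,n):
    o,d=rays(c,uv); n=np.asarray(n,float)
    t=((np.asarray(p0)-o)@n)/(d@n)
    return o+d*t[:,None]
def cloud(c):
    z=c['range_z']; v,u=np.mgrid[:z.shape[0],:z.shape[1]]
    o,d=rays(c,np.c_[u.ravel(),v.ravel()])
    return (o+d*z.reshape(-1,1)).reshape(*z.shape,3)
E
python3 - <<'E'
from h import *
a=snap('scene'); b=snap('side')
for n,c in(('scene',a),('side',b)): print(n,c['origin'],np.round(c['orientation'],3).tolist(),c['mtx'],c['k1'])
cv2.imwrite('pics/a.png',np.vstack([cv2.resize(a['img'],None,fx=.78,fy=.78),cv2.resize(b['img'],None,fx=.78,fy=.78)]))
print(get_obs())
E
```

```text
pics
scene [  -42.37051076 -1332.40616954   820.34260771] [[0.892, -0.229, 0.391], [-0.453, -0.418, 0.787], [-0.016, -0.879, -0.477]] [[428.64543629   0.         258.26914337]
 [  0.         428.64543629 192.63098231]
 [  0.           0.           1.        ]] -0.13116108397574067
side [206.66486774 694.20458543 815.60641568] [[-0.924, -0.238, 0.298], [-0.382, 0.575, -0.724], [0.001, -0.783, -0.622]] [[403.91312771   0.         258.0763104 ]
 [  0.         403.91312771 190.10816822]
 [  0.           0.           1.        ]] 0.01817626519960764
{'clock': 0.1, 'joint_pos': array([-1.39961167e+00,  3.51184177e-01,  1.65237233e+00, -1.38873959e-05,
        1.13915357e+00, -8.45930841e-02]), 'joint_vel': array([ 3.09787230e-04, -9.63520136e-04, -7.84481010e-05,  2.78971130e-04,
        1.97240645e-03,  8.74602011e-04]), 'tau': array([ 1.85699973e-03, -5.06831360e+01, -2.91877466e+01,  5.30309535e-06,
        2.66758325e-03,  3.55494910e-05]), 'ee_pos': array([ 139.1195623 , -531.78505932,  230.80662476]), 'eef_rot': array([[ 9.67465358e-01,  2.53003438e-01, -2.02782170e-04],
       [ 2.53003507e-01, -9.67464737e-01,  1.09894220e-03],
       [ 8.18515573e-05, -1.11449311e-03, -9.99999376e-01]]), 'contact_force': array([ 0.4895975 , -0.38729711,  0.744607  ]), 'ft_torque': array([-0.02353844, -0.01345991, -0.0053631 ]), 'grip_force': 0.0, 'grip_width': 85.68238420830707}
```

View pics/a.png

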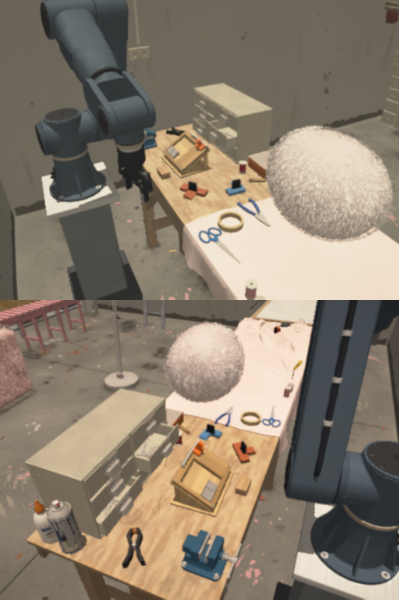

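```bash
python3 - <<'E'
from h import *
a=snap('scene'); b=snap('side')
A=cv2.resize(a['img'][150:270,190:350],None,fx=4,fy=4,interpolation=2)
B=cv2.resize(b['img'][120:270,200:400],None,fx=4,fy=4,interpolation=2)[:, :]
cv2.imwrite('pics/b.png',A);cv2.imwrite('pics/c.png',B)
for n,c in(('a',a),('b',b)):
    P=cloud(c); hsv=cv2.cvtColor(c['img'],cv2.COLOR_BGR2HSV)
    ok=(c['range_z']>0)&(abs(P[...,1])<900)&(P[...,0]<1100)&(P[...,2]>-5)&(P[...,2]<250)
    for nm,lo,hi in(('red/orange',(0,130,90),(14,255,255)),('blue',(100,110,70),(125,255,255))):
        m=(cv2.inRange(hsv,lo,hi)>0)&ok
        k,l,s,ce=cv2.connectedComponentsWithStats(m.astype(np.uint8))
        for i in range(1,k):
            if s[i,4]>25: print(n,nm,s[i],np.median(P[l==i],0).round(),np.median(hsv[l==i],0))
E
```

```text
a red/orange [250 178  13  15 116] [ 547. -125.  115.] [ 10.  174.  175.5]
a red/orange [318 203  22  25 230] [ 753. -295.   27.] [ 12. 163. 107.]
a red/orange [308 212   6   8  47] [ 693. -262.   29.] [  1. 157. 101.]
a red/orange [231 236  35  20 323] [ 417. -310.   15.] [  9. 150. 186.]
a blue [269 301  10   8  38] [ 374. -580.    8.] [103.  131.5 162. ]
b red/orange [221 146  14  16  96] [ 751. -366.   38.] [ 12.  181.5 111.5]
b red/orange [227 175   6   9  34] [ 688. -239.   24.] [  3.  159.5  96. ]
b red/orange [247 180  15  20 183] [ 547. -109.  118.] [ 11. 211. 191.]
b red/orange [298 182  30  27 385] [ 419. -284.   15.] [  9. 172. 194.]
b red/orange [ 44 257  13  17 150] [850. 323. 137.] [ 13. 203. 147.]
b red/orange [169 291   7   9  45] [627. 217.  18.] [ 13. 158. 135.]
b blue [270 304  15  23 172] [358. 218.  88.] [101. 113. 111.]
b blue [236 314  17  11  44] [419. 249.  82.] [101. 113.  91.]
b blue [237 327  51  30 514] [375. 253.  16.] [101. 114. 103.]
```

View pics/b.png

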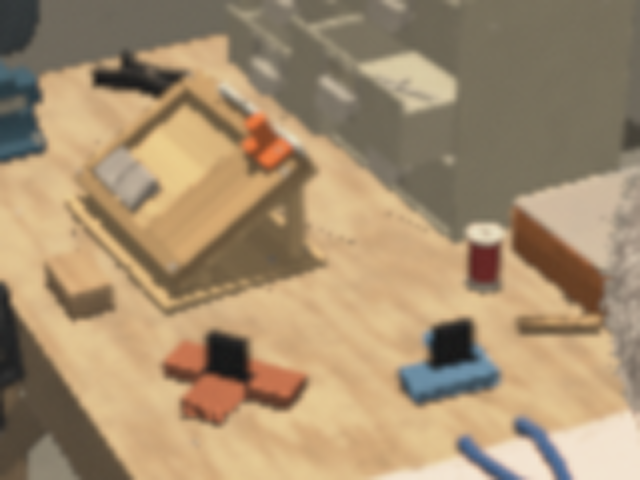

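View pics/c.png

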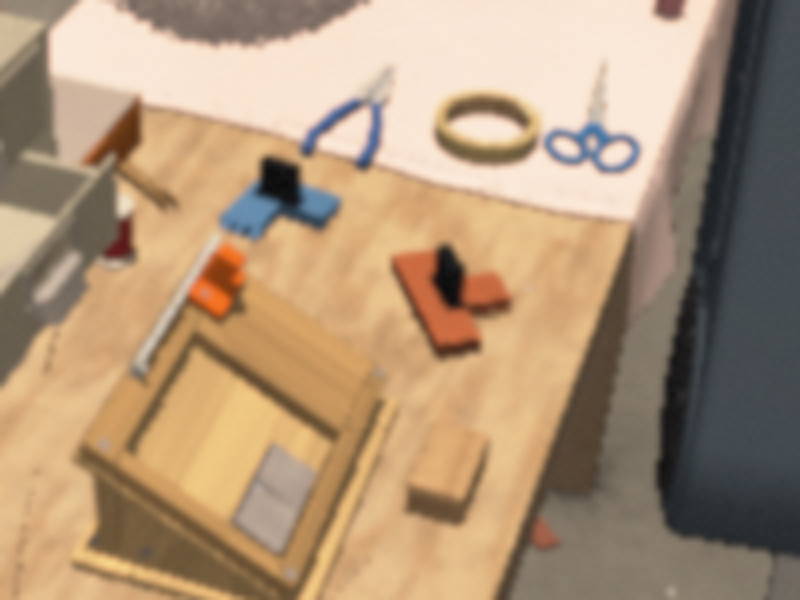

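Emit:
jog_arm(motion=[[[5, 4, 2], [0, 0, 0]], [[9, 8, 4], [0, 0, 0]], [[13, 12, 6], [0, 0, 0]], [[17, 16, 8], [0, 0, 0]], [[21, 19, 9], [0, 0, 0]], [[24, 22, 9], [0, 0, 0]], [[24, 22, 9], [0, 0, 0]], [[24, 22, 9], [0, 0, 0]]])

```text
clock: 1.0
ee_pos: [381.7, -309.5, 322.0]
eef_rot: [[0.966, 0.257, 0.001], [0.257, -0.966, -0.0], [0.001, 0.001, -1.0]]
contact_force: [-1.0, -0.2, -0.9]
grip_width: 85.3
grip_force: 0.0
```

```bash
python3 - <<'E'
from h import *
c=snap('wrist','w1.png'); o=get_obs()
print(o['ee_pos'],o['eef_rot'].round(3).tolist(),c['origin'],c['orientation'].round(3).tolist(),c['mtx'],c['k1'],o['contact_force'])
E
```

```text
[ 380.33543588 -310.81306889  321.46883177] [[0.967, 0.256, 0.0], [0.256, -0.967, -0.0], [0.0, 0.0, -1.0]] [ 450.08484684 -292.04231588  465.49834975] [[0.257, -0.929, -0.267], [-0.966, -0.247, -0.072], [0.001, 0.276, -0.961]] [[268.86532868   0.         253.56017722]
 [  0.         268.86532868 183.6240518 ]
 [  0.           0.           1.        ]] -0.056687344244112044 [-0.54391175  0.04264869 -0.02891685]
```

View pics/w1.png

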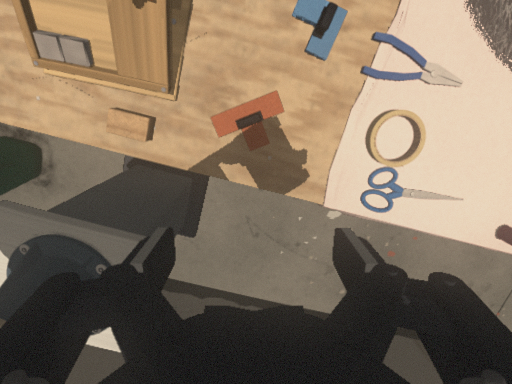

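```bash
cat >> h.py <<'E'
def blob(c,lo,hi,z,box=None,show=None):
    hsv=cv2.cvtColor(c['img'],cv2.COLOR_BGR2HSV); m=cv2.inRange(hsv,lo,hi)
    if box is not None:
        k=np.zeros_like(m); k[box[1]:box[3],box[0]:box[2]]=1; m=m*k
    n,l,s,ce=cv2.connectedComponentsWithStats(m,connectivity=8)
    i=1+np.argmax(s[1:,4]); ct,_=cv2.findContours((l==i).astype(np.uint8),cv2.RETR_EXTERNAL,cv2.CHAIN_APPROX_NONE)
    ct=max(ct,key=len).reshape(-1,2)
    P=onplane(c,ct,(0,0,z),(0,0,1))[:,:2].astype(np.float32)
    return s[i],P
def rect(P):
    r=cv2.minAreaRect(P); b=cv2.boxPoints(r)
    return np.round(r[0],1),np.round(r[1],1),round(r[2],1),b.round(1).tolist()
E
python3 - <<'E'
from h import *
c=snap('wrist')
for nm,lo,hi,z,box in (('T',(0,110,40),(14,255,255),16,(190,80,310,170)),('Tlug',(0,0,0),(180,255,45),52,(225,105,275,135)),('L',(95,90,50),(125,255,255),16,(285,0,352,65)),('Llug',(0,0,0),(180,255,45),52,(300,0,345,35))):
    s,P=blob(c,lo,hi,z,box); print(nm,s,rect(P))
# tray plane
P=cloud(c); Q=P[2:60,35:110].reshape(-1,3); Q=Q[Q[:,2]>30]
R=P[5:80:5,115:165:10]; print(P[60,20:190:15].round())
m=Q.mean(0); u,s,v=np.linalg.svd(Q-m); print(m,s/np.sqrt(len(Q)),v[2])
E
```

```text
T [ 210   89   74   48 1415] (array([ 436.7, -284.5]), array([ 37. , 116.2]), 36.0, [[387.6000061035156, -248.39999389648438], [456.0, -342.3999938964844], [485.8999938964844, -320.70001220703125], [417.5, -226.6999969482422]])Traceback (most recent call last):
  File "<stdin>", line 4, in <module>
  File "h.py", line 26, in blob
    i=1+np.argmax(s[1:,4]); ct,_=cv2.findContours((l==i).astype(np.uint8),cv2.RETR_EXTERNAL,cv2.CHAIN_APPROX_NONE)
        ~~~~~~~~~^^^^^^^^^
    return _wrapfunc(a, 'argmax', axis=axis, out=out, **kwds)
    return bound(*args, **kwds)
ValueError: attempt to get argmax of an empty sequence
```

Emit:
jog_arm(motion=[[[1, 0.5, -2], [0, 0, 8.5]], [[2, 1, -4], [0, 0, 17]], [[3, 1.5, -6], [0, 0, 25.5]], [[4, 2, -9], [0, 0, 34]], [[4.8, 2, -12], [0, 0, 42.5]], [[4.8, 2, -14], [0, 0, 51]], [[4.8, 2, -16], [0, 0, 59.5]], [[4.8, 2, -18], [0, 0, 68]]])

```text
clock: 1.9
ee_pos: [426.1, -293.1, 140.1]
eef_rot: [[0.123, 0.992, -0.001], [0.992, -0.123, 0.0], [0.0, -0.001, -1.0]]
contact_force: [-0.3, -0.1, 0.8]
grip_width: 85.6
grip_force: 0.0
```

Emit:
jog_arm(motion=[[[0, 0, 0], [0, 0, 8.5]], [[0, 0, 0], [0, 0, 17]], [[0, 0, 0], [0, 0, 25.5]], [[0, 0, 0], [0, 0, 34]], [[0, 0, 0], [0, 0, 42.5]], [[0, 0, 0], [0, 0, 43]], [[0, 0, 0], [0, 0, 43]]])

```text
clock: 2.6
ee_pos: [426.5, -292.8, 141.1]
eef_rot: [[-0.579, 0.816, -0.0], [0.816, 0.579, 0.0], [0.0, -0.0, -1.0]]
contact_force: [0.6, 0.4, 0.8]
grip_width: 85.3
grip_force: 0.0
```

```bash
python3 - <<'E'
from h import *
c=snap('wrist','w2.png'); o=get_obs()
print(o['ee_pos'],o['eef_rot'].round(3).tolist(),o['joint_pos'].round(2),c['origin'],c['orientation'].round(3).tolist())
E
```

```text
[ 426.66980645 -292.60636191  141.14129642] [[-0.579, 0.815, -0.0], [0.815, 0.579, 0.0], [0.0, -0.0, -1.0]] [-0.69  0.41  1.82 -0.    0.91 -1.31] [ 386.64468955 -236.15376685  284.52480466] [[0.816, 0.556, 0.159], [0.579, -0.783, -0.226], [-0.001, 0.277, -0.961]]
```

View pics/w2.png

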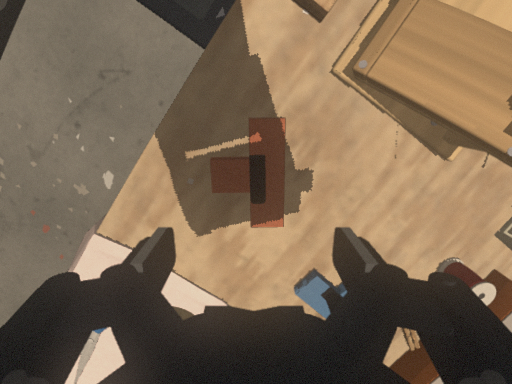

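```bash
cat >> h.py <<'E'
def tpose(c,box):
    s,P=blob(c,(0,90,40),(15,255,255),16,box); print('T',s,rect(P)); return P
E
python3 - <<'E'
from h import *
c=snap('wrist'); P=tpose(c,(200,110,295,235))
hsv=cv2.cvtColor(c['img'],cv2.COLOR_BGR2HSV); print(hsv[180,255],hsv[180,240],hsv[180,276],hsv[215,255])
s,Q=blob(c,(0,0,0),(180,255,35),52,(244,148,275,210)); print(s,rect(Q))
# axes
x=np.array([-.579,.815]);y=np.array([-.815,-.579])
for n,A in(('T',P),('lug',Q)):
  print(n,[(np.percentile(A@v,q)).round(1) for v in(x,y) for q in(1,50,99)])
o=get_obs()['ee_pos'][:2]; print(o@x,o@y)
E
```

```text
T [ 200  110   95  125 5973] (array([ 420.8, -296.7]), array([ 97.3, 131.2]), 36.2, [[342.79998779296875, -272.5], [420.20001220703125, -378.3999938964844], [498.79998779296875, -321.0], [421.29998779296875, -215.0]])
[ 8 85 45] [ 13 145  86] [ 10 142  90] [ 10 141  94]
[263 161   1   1   1] (array([ 420.1, -269.1]), array([0., 0.]), 0.0, [[420.1000061035156, -269.1000061035156], [420.1000061035156, -269.1000061035156], [420.1000061035156, -269.1000061035156], [420.1000061035156, -269.1000061035156]])
T [np.float64(-548.1), np.float64(-493.0), np.float64(-421.1), np.float64(-218.5), np.float64(-158.5), np.float64(-123.7)]
lug [np.float64(-462.6), np.float64(-462.6), np.float64(-462.6), np.float64(-186.6), np.float64(-186.6), np.float64(-186.6)]
-485.4943696165924 -178.50943839387105
```

```bash
cat >> h.py <<'E'
def otsu(c,ch,box,z,inv=False,sp=cv2.COLOR_BGR2LAB):
    x0,y0,x1,y1=box; g=cv2.cvtColor(c['img'],sp)[y0:y1,x0:x1,ch].copy()
    t,m=cv2.threshold(g,0,255,(cv2.THRESH_BINARY_INV if inv else cv2.THRESH_BINARY)+cv2.THRESH_OTSU)
    n,l,s,_=cv2.connectedComponentsWithStats(m); i=1+np.argmax(s[1:,4])
    ct=max(cv2.findContours((l==i).astype(np.uint8),0,cv2.CHAIN_APPROX_NONE)[0],key=len).reshape(-1,2)+[x0,y0]
    print(t,s[i]+[x0,y0,0,0,0])
    return onplane(c,ct,(0,0,z),(0,0,1))[:,:2].astype(np.float32)
E
python3 - <<'E'
from h import *
c=snap('wrist'); P=otsu(c,1,(195,105,300,245),16); Q=otsu(c,2,(240,145,275,212),52,True,cv2.COLOR_BGR2HSV)
x=np.array([-.579,.815]);y=np.array([-.815,-.579])
for n,A in(('T',P),('lug',Q)):
  print(n,rect(A)[:3],[(np.percentile(A@v,q)).round(1) for v in(x,y) for q in(2,50,98)])
E
```

```text
136.0 [ 248  118   39  110 3034]
69.0 [249 155  16  49 762]
T (array([ 437.3, -284.5]), array([ 37.4, 115.9]), 35.5) [np.float64(-542.9), np.float64(-480.7), np.float64(-427.1), np.float64(-209.8), np.float64(-190.4), np.float64(-173.8)]
lug (array([ 425.4, -286.2]), array([13.6, 44.7]), 36.0) [np.float64(-501.8), np.float64(-478.0), np.float64(-457.2), np.float64(-188.0), np.float64(-181.1), np.float64(-174.3)]
```

Emit:
jog_arm(motion=[[[0.25, 0.23, -4], [0, 0, 0.5]], [[0.25, 0.23, -8], [0, 0, 0.5]], [[0.25, 0.23, -11], [0, 0, 0.5]], [[0.25, 0.23, -11.8], [0, 0, 0.5]], [[0.25, 0.23, -11.8], [0, 0, 0.5]], [[0.25, 0.23, -11.8], [0, 0, 0.5]]])

```text
clock: 3.35
ee_pos: [430.3, -290.3, 24.6]
eef_rot: [[-0.59, 0.808, 0.001], [0.808, 0.59, -0.001], [-0.002, 0.0, -1.0]]
contact_force: [1.5, 0.8, 0.2]
grip_width: 85.5
grip_force: 0.0
```

Emit:
jog_arm(motion=[[[0, 0, 0], [0, 0, 0]], [[0, 0, 0], [0, 0, 0]], [[0, 0, 0], [0, 0, 0]], [[0, 0, 0], [0, 0, 0]], [[0, 0, 0], [0, 0, 0]], [[0, 0, 0], [0, 0, 0]], [[0, 0, 0], [0, 0, 0]], [[0, 0, 0], [0, 0, 0]]], gripper=0.5, grip_force=60)

```text
clock: 4.15
ee_pos: [429.8, -289.9, 23.5]
eef_rot: [[-0.59, 0.807, 0.0], [0.807, 0.59, -0.0], [-0.0, 0.0, -1.0]]
contact_force: [-0.8, 0.3, 5.0]
grip_width: 13.1
grip_force: 59.1
```

Emit:
jog_arm(motion=[[[0, 0, 4], [0, 0, 0]], [[0, 0, 8], [0, 0, -8]], [[0, 0, 12], [0, 0, -16]], [[0, 0, 16], [0, 0, -24]], [[0, 0, 20], [0, 0, -32]], [[0, 0, 24], [0, 0, -40]], [[0, 0, 27.5], [0, 0, -48]], [[0, 2, 27.5], [0, 0, -56]]])

```text
clock: 4.95
ee_pos: [430.9, -271.7, 302.6]
eef_rot: [[0.346, 0.938, 0.006], [0.938, -0.346, -0.005], [-0.003, 0.007, -1.0]]
contact_force: [-0.2, 1.0, -2.2]
grip_width: 13.1
grip_force: 59.1
```

Emit:
jog_arm(motion=[[[1, 3, 0], [0, 0, -8.5]], [[1, 6, 0], [0, 0, -17]], [[1, 9, 0], [0, 0, -25]], [[1, 12, 0], [0, 0, -33]], [[1, 15, 0], [0, 0, -41]], [[1, 18, 0], [0, 0, -49]], [[1, 21, 0], [0, 0, -57]], [[1, 21, 0], [0, 0, -65]]])

```text
clock: 5.75
ee_pos: [439.3, -57.2, 298.0]
eef_rot: [[0.996, 0.087, -0.001], [0.087, -0.996, 0.001], [-0.001, -0.001, -1.0]]
contact_force: [0.5, -0.4, -1.5]
grip_width: 13.1
grip_force: 59.1
```

Emit:
jog_arm(motion=[[[0, 0, 0], [0, 0, -4.8]], [[0, 0, 0], [0, 0, -4.8]], [[0, 0, 0], [0, 0, -4.8]]])

```text
clock: 6.05
ee_pos: [439.6, -59.8, 298.1]
eef_rot: [[1.0, 0.009, -0.0], [0.009, -1.0, 0.0], [-0.0, -0.0, -1.0]]
contact_force: [0.0, -0.5, -1.7]
grip_width: 12.9
grip_force: 59.1
```

```bash
python3 - <<'E'
from h import *
c=snap('wrist','w3.png'); o=get_obs()
print(o['ee_pos'],o['eef_rot'].round(3).tolist(),o['joint_pos'].round(2),c['origin'],c['orientation'].round(3).tolist(),o['contact_force'],o['ft_torque'])
E
```

```text
[439.57918743 -59.90053468 298.12234691] [[1.0, 0.008, -0.0], [0.008, -1.0, 0.0], [-0.0, -0.0, -1.0]] [-0.24  0.08  1.82  0.    1.24  1.32] [510.52816307 -59.84377415 441.45489309] [[0.009, -0.961, -0.278], [-1.0, -0.008, -0.003], [0.001, 0.278, -0.961]] [ 0.07067877 -0.08367585 -1.62848577] [-0.02742255 -0.03042444 -0.02947389]
```

View pics/w3.png

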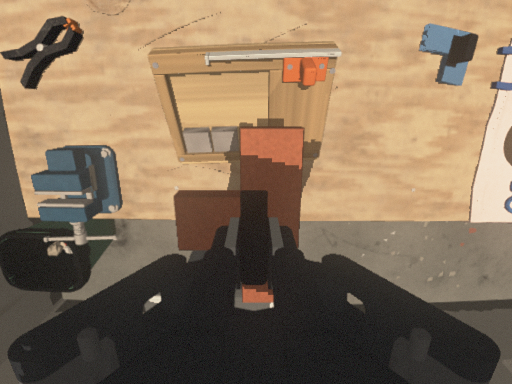

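```bash
python3 - <<'E'
from h import *
c=snap('wrist'); P=cloud(c); np.savez('tray.npz',**{k:np.array(v) for k,v in c.items()})
def fit(Q):
    Q=Q.reshape(-1,3); Q=Q[Q[:,2]>30]; m=np.median(Q,0); Q=Q[np.linalg.norm(Q-m,axis=1)<80]; m=Q.mean(0)
    for _ in range(3):
        v=np.linalg.svd(Q-m)[2][2]; v*=np.sign(v[2]); r=(Q-m)@v; Q=Q[abs(r)<3*r.std()+.1]; m=Q.mean(0)
    return m,v,r.std(),len(Q)
print('rim',fit(P[85:122,280:318])); print('floor',fit(P[78:122,186:262])); print('grey',fit(P[131:150,192:236]))
E
```

```text
rim (array([ 514.76103017, -117.93746524,   83.58146779]), array([-0.50243407, -0.01694338,  0.86444949]), np.float64(0.7270488472890995), 1389)
floor (array([518.58517609, -20.29755695,  69.43685403]), array([-0.50244957, -0.02097155,  0.86435214]), np.float64(0.7440730373372525), 3327)
grey (array([463.44346355,  -3.7848827 ,  56.04852735]), array([-0.484732  , -0.01150954,  0.874587  ]), np.float64(0.7526406365522615), 778)
```

```bash
cat >> h.py <<'E'
def trayR(yaw):
    a=np.radians(yaw); c,s=np.cos(a),np.sin(a); C,S=np.cos(np.pi/6),.5
    return np.array([[c*C,-s,-c*S],[s*C,c,-s*S],[S,0,C]])
def ortho(c,O,R,z,ext,res=.5):
    xs=np.arange(ext[1],ext[0],-res); ys=np.arange(ext[3],ext[2],-res)
    X,Y=np.meshgrid(xs,ys,indexing='ij'); W=O+np.stack([X,Y,np.full_like(X,z)],-1)@R.T
    d=(W-c['origin'])@c['orientation']; n=d[...,:2]/d[...,2:]; n=n*(1+c['k1']*(n**2).sum(-1,keepdims=True))
    u=n[...,0]*c['mtx'][0,0]+c['mtx'][0,2]; v=n[...,1]*c['mtx'][1,1]+c['mtx'][1,2]
    return cv2.remap(c['img'],u.astype(np.float32),v.astype(np.float32),cv2.INTER_LINEAR)
E
python3 - <<'E'
from h import *
c=dict(np.load('tray.npz')); O=np.array([502,-20,60.]); R=trayR(2.4)
im=ortho(c,O,R,16,(-100,100,-140,100),1/2.5)
im=cv2.resize(im,None,fx=1,fy=1)
for t in range(-100,101,20):
    i=int((100-t)*2.5); cv2.line(im,(0,i),(8,i),(0,0,255),1); 
for t in range(-140,101,20):
    j=int((100-t)*2.5); cv2.line(im,(j,0),(j,8),(0,0,255),1)
print(im.shape); cv2.imwrite('pics/o.png',im)
E
```

```text
(500, 600, 3)
```

View pics/o.png

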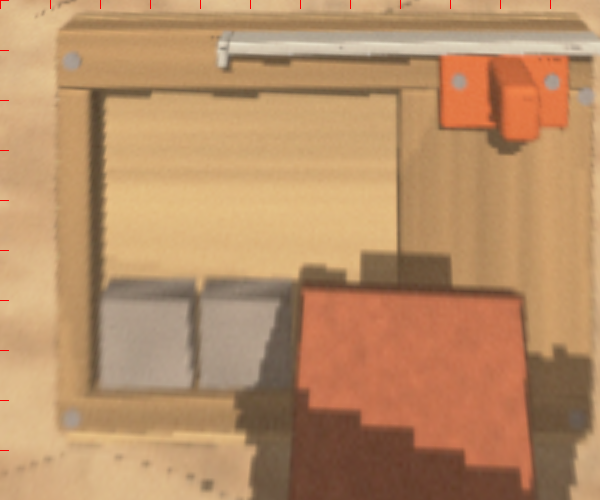

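```bash
python3 - <<'E'
from h import *
c=dict(np.load('tray.npz')); O=np.array([502,-20,60.]); R=trayR(2.4)
im=ortho(c,O,R,16,(-100,100,-140,100),1/2.5).astype(float); g=im.sum(2)/3
def edge(vals,lo):  # strongest gradient idx
    v=cv2.GaussianBlur(vals.reshape(-1,1),(1,5),0).ravel(); d=np.gradient(v); k=np.argsort(-abs(d))[:3]; return [(round(100-(lo+i)/2.5,1),round(d[i],1)) for i in k]
for r in (120,180,230): print('row',r,'L',edge(g[r-8:r+8,75:110].mean(0),75),'R',edge(g[r-8:r+8,385:415].mean(0),385))
for q in (150,250,350): print('col',q,'up',edge(g[75:105,q-20:q+20].mean(1),75))
for q in (120,150,170,210): print('col',q,'lo',edge(g[375:410,q-10:q+10].mean(1),375),g[375:410:1,q-10:q+10].mean(1).round().astype(int).tolist() if q==150 else '')
print(edge(g[310:370,90:110].mean(0),90),edge(g[310:370,185:210].mean(0),185),edge(g[285:305,120:180].mean(1),285))
E
```

```text
row 120 L [(np.float64(58.4), np.float64(15.6)), (np.float64(58.0), np.float64(14.2)), (np.float64(58.8), np.float64(14.2))] R [(np.float64(-58.4), np.float64(-10.0)), (np.float64(-58.0), np.float64(-9.3)), (np.float64(-58.8), np.float64(-7.2))]
row 180 L [(np.float64(58.4), np.float64(13.3)), (np.float64(58.0), np.float64(13.2)), (np.float64(58.8), np.float64(12.0))] R [(np.float64(-58.4), np.float64(-18.3)), (np.float64(-58.8), np.float64(-15.0)), (np.float64(-58.0), np.float64(-14.4))]
row 230 L [(np.float64(58.8), np.float64(12.6)), (np.float64(58.4), np.float64(12.5)), (np.float64(59.2), np.float64(11.8))] R [(np.float64(-58.4), np.float64(-19.4)), (np.float64(-58.8), np.float64(-18.8)), (np.float64(-58.0), np.float64(-13.1))]
col 150 up [(np.float64(65.2), np.float64(-10.3)), (np.float64(65.6), np.float64(-9.5)), (np.float64(64.8), np.float64(-8.3))]
col 250 up [(np.float64(61.2), np.float64(10.2)), (np.float64(60.8), np.float64(9.9)), (np.float64(65.2), np.float64(-9.2))]
col 350 up [(np.float64(61.6), np.float64(13.4)), (np.float64(62.0), np.float64(13.2)), (np.float64(61.2),
[... 352 characters left out ...]
, 129, 125, 122, 120, 123, 127, 130, 134, 137, 139, 140, 142, 144, 144, 143, 142, 142, 141, 140, 139]
col 170 lo [(np.float64(-54.8), np.float64(-5.8)), (np.float64(-54.4), np.float64(-5.6)), (np.float64(-55.2), np.float64(-5.3))] 
col 210 lo [(np.float64(-59.2), np.float64(6.1)), (np.float64(-58.8), np.float64(5.7)), (np.float64(-59.6), np.float64(5.3))] 
[(np.float64(60.4), np.float64(10.4)), (np.float64(60.0), np.float64(10.3)), (np.float64(60.8), np.float64(9.4))] [(np.float64(20.4), np.float64(8.7)), (np.float64(20.0), np.float64(8.7)), (np.float64(24.4), np.float64(-8.3))] [(np.float64(-20.0), np.float64(5.6)), (np.float64(-20.4), np.float64(5.5)), (np.float64(-19.6), np.float64(5.1))]
```

```bash
python3 - <<'E'
from h import *
c=dict(np.load('tray.npz')); o=get_obs(); t=o['ee_pos']; A=o['eef_rot'].copy(); R=np.c_[A[:,0],-A[:,1],-A[:,2]]
im=ortho(c,t,R,-7.5,(-20,80,-50,70),.4); cv2.imwrite('pics/t.png',im)
a=cv2.cvtColor(im,cv2.COLOR_BGR2LAB)[...,1].astype(float); print(im.shape)
def ed(v,hi):
    d=np.gradient(cv2.GaussianBlur(v.reshape(-1,1),(1,5),0).ravel()); k=np.argsort(-abs(d))[:3]; return [(round(hi-i*.4,1),round(d[i],1)) for i in k]
X=lambda x:int((80-x)/.4); Y=lambda y:int((70-y)/.4)
for y in(-23,-15,-5,3): print('end at y',y,ed(a[X(75):X(40),Y(y)-6:Y(y)+6].mean(1),75))
for x in(48,35,25): print('bar x',x,'R',ed(a[X(x)-5:X(x)+5,Y(-15):Y(-45)].mean(0),-15),'L',ed(a[X(x)-5:X(x)+5,Y(25):Y(0)].mean(0),25))
for x in(10,0,-8): print('stem x',x,ed(a[X(x)-5:X(x)+5,Y(65):Y(35)].mean(0),65))
print('stem side',ed(a[X(30):X(8),Y(40):Y(20)].mean(1),30))
E
```

```text
(250, 300, 3)
end at y -23 [(np.float64(59.0), np.float64(4.6)), (np.float64(59.4), np.float64(4.4)), (np.float64(58.6), np.float64(3.5))]
end at y -15 [(np.float64(59.4), np.float64(4.7)), (np.float64(59.0), np.float64(4.5)), (np.float64(59.8), np.float64(3.5))]
end at y -5 [(np.float64(59.4), np.float64(4.8)), (np.float64(59.0), np.float64(4.7)), (np.float64(59.8), np.float64(3.7))]
end at y 3 [(np.float64(59.4), np.float64(4.8)), (np.float64(59.0), np.float64(4.6)), (np.float64(59.8), np.float64(3.8))]
bar x 48 R [(np.float64(-28.2), np.float64(-5.4)), (np.float64(-28.6), np.float64(-5.1)), (np.float64(-27.8), np.float64(-3.9))] L [(np.float64(7.0), np.float64(5.5)), (np.float64(6.6), np.float64(5.5)), (np.float64(7.4), np.float64(3.8))]
bar x 35 R [(np.float64(-28.6), np.float64(-3.0)), (np.float64(-28.2), np.float64(-2.7)), (np.float64(-29.0), np.float64(-2.3))] L [(np.float64(7.0), np.float64(2.4)), (np.float64(6.6), np.float64(2.1)), (np.float64(7.4), np.float64(1.8))]
bar x 25 R [(np.float64(-28.6), np.float64(-2.0)), (np.float64(-29.0), np.float64(-1.7)), (np.float64(-28.2), np.float64(-1.6))] L [(np.float64(7.0), np.float64(2.0)), (np.float64(7.4), np.float64(1.7)), (np.float64(6.6), np.float64(1.6))]
stem x 10 [(np.float64(46.6), np.float64(1.1)), (np.float64(47.0), np.float64(1.0)), (np.float64(46.2), np.float64(0.9))]
stem x 0 [(np.float64(46.6), np.float64(2.8)), (np.float64(47.0), np.float64(2.5)), (np.float64(46.2), np.float64(2.1))]
stem x -8 [(np.float64(46.6), np.float64(3.1)), (np.float64(47.0), np.float64(2.7)), (np.float64(46.2), np.float64(2.4))]
stem side [(np.float64(19.2), np.float64(0.7)), (np.float64(18.8), np.float64(0.6)), (np.float64(19.6), np.float64(0.5))]
```

```bash
cat >> h.py <<'E'
from scipy.spatial.transform import Rotation as Ro
O_T=np.array([504.3,-17.6,61.2]); YAW=2.4
def move(p,Rt):
    o=get_obs(); print('now',o['ee_pos'].round(1),'shift cm',((p-o['ee_pos'])/10).round(2),'rotvec deg',np.degrees(Ro.from_matrix(Rt@o['eef_rot'].T).as_rotvec()).round(2))
def toolR():
    R=trayR(YAW); return np.c_[R[:,0],-R[:,1],-R[:,2]]
def tgt(v): return O_T+trayR(YAW)@np.array(v,float)
E
python3 - <<'E'
from h import *
move(tgt((-1.2,-29.2,23.5+60)),toolR()); move(tgt((-1.2,-29.2,23.5+22)),toolR())
print((trayR(YAW)[:,2]).round(3))
E
```

```text
now [439.6 -59.9 298.1] shift cm [  2.32   1.14 -16.52] rotvec deg [  0.74 -30.01   1.9 ]
now [439.6 -59.9 298.1] shift cm [  4.22   1.22 -19.81] rotvec deg [  0.74 -30.01   1.9 ]
[-0.5   -0.021  0.866]
```

Emit:
jog_arm(motion=[[[0, 0.5, -2], [0.2, -7.5, 0.5]], [[0, 1, -4], [0.4, -15, 1]], [[0.5, 1.1, -7], [0.6, -22.5, 1.5]], [[1, 1.1, -10], [0.74, -30, 1.9]], [[1.5, 1.1, -13], [0.74, -30, 1.9]], [[2.3, 1.15, -16.5], [0.74, -30, 1.9]], [[3.4, 1.2, -18.4], [0.74, -30, 1.9]], [[4.2, 1.2, -19.8], [0.74, -30, 1.9]]])

```text
clock: 6.95
ee_pos: [481.4, -48.1, 98.4]
eef_rot: [[0.867, 0.041, 0.497], [0.035, -0.999, 0.02], [0.498, 0.0, -0.867]]
contact_force: [1.3, 1.2, -0.1]
grip_width: 12.9
grip_force: 59.1
```

```bash
python3 - <<'E'
from h import *
c=snap('wrist'); c=snap('wrist','w4.png'); o=get_obs(); np.savez('hov.npz',**{k:np.array(v) for k,v in c.items()})
move(tgt((-1.2,-29.2,23.5+22)),toolR()); print(o['contact_force'])
b=snap('side'); s=snap('scene')
cv2.imwrite('pics/mix.png',np.vstack([np.hstack([c['img'],np.zeros((384,8,3),np.uint8)])[:300], np.hstack([cv2.resize(b['img'][150:280,215:345],(260,260),interpolation=2),cv2.resize(s['img'][150:280,190:320],(260,260),interpolation=2)])]))
E
```

```text
now [481.6 -47.8  98.6] shift cm [0.02 0.   0.14] rotvec deg [-0.06 -0.15  0.06]
[-0.1539446  -0.63123628 -1.32828708]
```

View pics/mix.png

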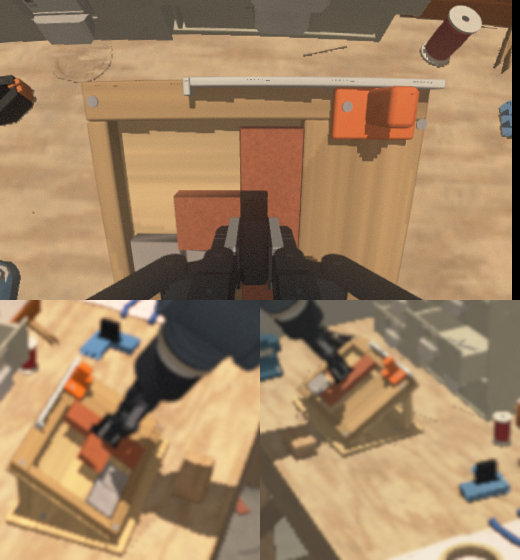

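```bash
cat >> h.py <<'E'
def edges(v,hi,res,k=2,thr=2):
    from scipy.signal import find_peaks
    d=np.gradient(cv2.GaussianBlur(v.astype(float).reshape(-1,1),(1,5),0).ravel()); p=find_peaks(abs(d),height=thr,distance=4)[0]
    return [(float(round(hi-i*res,1)),float(round(d[i],1))) for i in p]
E
python3 - <<'E'
from h import *
c=dict(np.load('hov.npz')); R=trayR(YAW); r=.4
im=ortho(c,O_T,R,16,(-80,100,-100,100),r); g=im.mean(2)
X=lambda x:int((100-x)/r); Y=lambda y:int((100-y)/r)
for y in(45,30,-5): print('up rim y',y,edges(g[X(75):X(50),Y(y)-10:Y(y)+10].mean(1),75,r))
for x in(40,25,10): print('L',x,edges(g[X(x)-8:X(x)+8,Y(75):Y(50)].mean(0),75,r),'R',edges(g[X(x)-8:X(x)+8,Y(-45):Y(-75)].mean(0),-45,r))
o=get_obs(); t=o['ee_pos']; A=o['eef_rot']; R2=np.c_[A[:,0],-A[:,1],-A[:,2]]
im=ortho(c,t,R2,-7.5,(-20,80,-50,70),r); a=cv2.cvtColor(im,cv2.COLOR_BGR2LAB)[...,1]
X=lambda x:int((80-x)/r); Y=lambda y:int((70-y)/r)
for y in(-20,-5): print('end',edges(a[X(75):X(40),Y(y)-8:Y(y)+8].mean(1),75,r,thr=1.5))
for x in(48,30): print('bar',edges(a[X(x)-8:X(x)+8,Y(25):Y(-45)].mean(0),25,r,thr=1.5))
print('stem',edges(a[X(10):X(-8),Y(65):Y(35)].mean(0),65,r,thr=1),edges(a[X(30):X(8),Y(40):Y(20)].mean(1),30,r,thr=1))
E
```

```text
up rim y 45 [(62.2, -12.0), (53.0, 16.0)]
up rim y 30 [(62.2, -12.1), (54.2, 14.4)]
up rim y -5 [(71.8, 13.6), (62.2, -11.2), (54.6, 5.8), (53.0, 10.4)]
L 40 [(62.2, -10.2), (55.0, 5.8), (53.4, 17.8)] R [(-61.0, -5.9), (-62.6, 11.1)]
L 25 [(62.2, -9.9), (53.4, 15.8)] R [(-61.0, -5.9), (-62.6, 8.2)]
L 10 [(62.2, -9.4), (53.4, 16.7)] R [(-61.0, -6.8), (-62.6, 8.2)]
end [(58.6, 3.9)]
end [(58.6, 4.0)]
bar [(6.2, 4.5), (-28.2, -4.4)]
bar [(6.2, 4.3), (-28.2, -4.6)]
stem [(45.4, 3.9)] [(24.0, 3.1), (19.6, 2.1)]
```

```bash
python3 - <<'E'
from h import *
o=get_obs(); t=o['ee_pos']; A=o['eef_rot']; R2=np.c_[A[:,0],-A[:,1],-A[:,2]]
c=dict(np.load('hov.npz')); P=(cloud(c)-t)@R2
for nm,Q in(('bar',P[132:185,246:298]),('stem',P[197:240,180:215])):
    Q=Q.reshape(-1,3); Q=Q[abs(Q[:,2]+8)<12]; m=Q.mean(0); n=np.linalg.svd(Q-m)[2][2]; n*=np.sign(n[2]); print(nm,len(Q),m.round(1),n.round(3))
print(Q[:,2].std())
E
```

```text
bar 2742 [ 41.8 -11.2 -10.1] [ 0.003 -0.     1.   ]
stem 1494 [  5.1  33.2 -10. ] [0.006 0.    1.   ]
0.5934827616452009
```

```bash
python3 - <<'E'
from h import *
move(tgt((-.7,-29.,23.5+4)),toolR());move(tgt((-.7,-29.,23.5+12)),toolR())
E
```

```text
now [481.5 -47.8 100.4] shift cm [ 0.97  0.06 -1.58] rotvec deg [-0.04 -0.02  0.05]
now [481.5 -47.8 100.4] shift cm [ 0.57  0.04 -0.88] rotvec deg [-0.04 -0.02  0.05]
```

Emit:
jog_arm(motion=[[[0.3, 0.02, -0.45], [0, 0, 0]], [[0.55, 0.04, -0.9], [0, 0, 0]], [[0.75, 0.05, -1.25], [0, 0, 0]], [[0.95, 0.06, -1.55], [0, 0, 0]], [[0.95, 0.06, -1.55], [0, 0, 0]], [[0.95, 0.06, -1.55], [0, 0, 0]]])

```text
clock: 7.75
ee_pos: [491.3, -47.3, 85.7]
eef_rot: [[0.865, 0.041, 0.501], [0.035, -0.999, 0.021], [0.501, -0.0, -0.865]]
contact_force: [-0.5, -0.5, -2.2]
grip_width: 13.2
grip_force: 59.0
```

```bash
python3 - <<'E'
from h import *
move(tgt((-.7,-29.,23.5+0)),toolR()); o=get_obs(); R=trayR(YAW); print(R.T@o['contact_force'],(o['ee_pos']-O_T)@R)
E
```

```text
now [491.3 -47.3  85.7] shift cm [ 0.19  0.02 -0.45] rotvec deg [-0.02  0.08  0.07]
[-1.573791   -0.43879503 -1.65092613] [ -0.11481958 -29.08454628  28.33249719]
```

Emit:
jog_arm(motion=[[[0.1, 0.01, -0.2], [0, 0, 0]], [[0.15, 0.02, -0.32], [0, 0, 0]], [[0.2, 0.02, -0.45], [0, 0, 0]], [[0.2, 0.02, -0.45], [0, 0, 0]], [[0.2, 0.02, -0.45], [0, 0, 0]]])

```text
clock: 8.25
ee_pos: [493.2, -47.0, 80.7]
eef_rot: [[0.865, 0.04, 0.5], [0.035, -0.999, 0.021], [0.501, -0.001, -0.866]]
contact_force: [-3.5, 0.2, 6.3]
grip_width: 13.0
grip_force: 60.3
```

```bash
python3 - <<'E'
from h import *
o=get_obs(); R=trayR(YAW); print(R.T@o['contact_force'],(o['ee_pos']-O_T)@R)
E
```

```text
[0.10392262 0.31880925 7.19143334] [ -0.88856719 -28.89902146  23.07155352]
```

Emit:
jog_arm(motion=[[[0, 0, 0], [0, 0, 0]], [[0, 0, 0], [0, 0, 0]], [[0, 0, 0], [0, 0, 0]], [[0, 0, 0], [0, 0, 0]], [[-1, 0, 1.7], [0, 0, 0]], [[-2.5, 0, 4.3], [0, 0, 0]], [[-4.5, 0, 8], [0, 0, 0]], [[-5, 0, 10], [0, 0, 0]]], gripper=4.5)

```text
clock: 9.05
ee_pos: [447.9, -45.3, 170.9]
eef_rot: [[0.864, 0.045, 0.501], [0.035, -0.999, 0.028], [0.502, -0.006, -0.865]]
contact_force: [0.1, 0.2, 0.3]
grip_width: 44.7
grip_force: 0.0
```

Emit:
jog_arm(motion=[[[0, -1, 3], [0, 8, 0]], [[0, -3, 6], [0, 15, 0]], [[1, -6, 9], [0, 22, 0]], [[2, -10, 12], [0, 30, 0]], [[3, -14, 14], [0, 30, 0]], [[4, -18, 14], [0, 30, 0]], [[4, -22, 14], [0, 30, 0]], [[4, -22, 14], [0, 30, 0]]], gripper=8.5)

```text
clock: 9.85
ee_pos: [488.9, -269.5, 310.3]
eef_rot: [[0.999, 0.032, 0.004], [0.032, -0.999, 0.028], [0.005, -0.028, -1.0]]
contact_force: [-0.1, 1.3, 0.2]
grip_width: 84.7
grip_force: 0.0
```

```bash
python3 - <<'E'
from h import *
c=snap('wrist','w5.png'); o=get_obs()
print(o['ee_pos'],o['eef_rot'].round(3).tolist())
P=otsu(c,2,(300,0,512,200),16,True); print(rect(P))
im=ortho(c,O_T,trayR(YAW),16,(-80,90,-90,75),.5); cv2.imwrite('pics/o5.png',im)
h=c['img']; cv2.imwrite('pics/m5.png',np.hstack([h[:330],cv2.copyMakeBorder(im[:330,:280],0,max(0,330-im.shape[0]),0,0,cv2.BORDER_CONSTANT)]))
E
```

```text
[ 488.69472806 -267.18394366  310.16611662] [[0.999, 0.033, 0.003], [0.033, -0.999, 0.029], [0.004, -0.029, -1.0]]
138.0 [ 448    0   64   88 3462]
(array([ 668.8, -605.7]), array([139.7, 101.6]), 12.3, [[589.7000122070312, -571.0], [611.4000244140625, -670.2999877929688], [747.9000244140625, -640.5], [726.2000122070312, -541.2000122070312]])
```

View pics/m5.png

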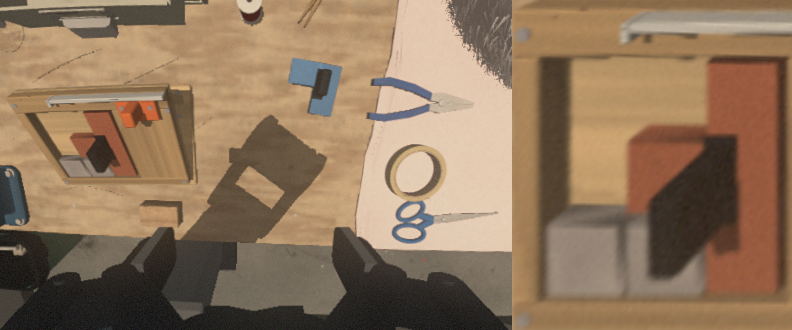

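```bash
python3 - <<'E'
from h import *
c=snap('wrist'); 
x0,y0,x1,y1=box=(280,50,352,125)
P=otsu(c,2,box,16,True)
ap=cv2.approxPolyDP(P.reshape(-1,1,2),8,True).reshape(-1,2); print(rect(P)); print(ap.round(1).tolist())
Q=otsu(c,2,(305,58,338,108),52,True,cv2.COLOR_BGR2HSV); print('lug',rect(Q))
E
```

```text
137.0 [ 290   58   54   59 1908]
(array([ 592.6, -349.1]), array([77.4, 76.1]), 82.2, [[549.7000122070312, -382.20001220703125], [625.0, -392.6000061035156], [635.5999755859375, -315.8999938964844], [560.2999877929688, -305.6000061035156]])
[[633.7999877929688, -317.5], [599.0, -312.20001220703125], [594.5, -348.0], [555.2999877929688, -346.5], [550.5, -380.20001220703125], [624.0, -391.29998779296875]]
114.0 [305  68  29  40 487]
lug (array([ 591.4, -350.6]), array([33.1, 56.7]), 50.7, [[559.0, -345.5], [602.9000244140625, -381.29998779296875], [623.7999877929688, -355.70001220703125], [580.0, -319.8999938964844]])
```

```bash
python3 - <<'E'
from h import *
a=np.radians(-7.8); x=np.array([np.cos(a),np.sin(a),0]); y=np.array([np.sin(a),-np.cos(a),0])
Rt=np.c_[x,y,[0,0,-1]]
move(np.array([598.2,-360,120]),Rt)
E
```

```text
now [ 488.7 -265.7  310.3] shift cm [ 10.95  -9.43 -19.03] rotvec deg [-1.66  0.33 -9.75]
```

Emit:
jog_arm(motion=[[[2.5, -2.5, -3], [-0.5, 0.1, -3]], [[5, -5, -6], [-1, 0.2, -6]], [[7.5, -7.5, -10], [-1.7, 0.3, -9.8]], [[10, -9.4, -14], [-1.7, 0.3, -9.8]], [[10.95, -9.4, -17], [-1.7, 0.3, -9.8]], [[10.95, -9.4, -19], [-1.7, 0.3, -9.8]], [[10.95, -9.4, -19], [-1.7, 0.3, -9.8]]], gripper=6)

```text
clock: 10.65
ee_pos: [597.6, -356.8, 117.6]
eef_rot: [[0.991, -0.133, -0.004], [-0.133, -0.991, 0.002], [-0.004, -0.001, -1.0]]
contact_force: [-0.3, 0.6, -0.0]
grip_width: 59.8
grip_force: 0.0
```

```bash
python3 - <<'E'
from h import *
c=snap('wrist','w6.png')
a=np.radians(-7.8); x=np.array([np.cos(a),np.sin(a),0]); y=np.array([np.sin(a),-np.cos(a),0])
P=otsu(c,2,(170,80,330,235),16,True); print(rect(P)); print(cv2.approxPolyDP(P.reshape(-1,1,2),8,True).reshape(-1,2).round(1).tolist())
move(np.array([598.2,-360,23]),np.c_[x,y,[0,0,-1]])
E
```

```text
138.0 [ 205  147   84   80 4723]
(array([ 594.1, -350.3]), array([77.1, 78.8]), 81.8, [[549.5999755859375, -382.8999938964844], [627.5999755859375, -394.1000061035156], [638.5999755859375, -317.79998779296875], [560.5999755859375, -306.6000061035156]])
[[635.2999877929688, -317.6000061035156], [600.0999755859375, -313.0], [594.9000244140625, -351.70001220703125], [555.5999755859375, -347.20001220703125], [549.7999877929688, -381.6000061035156], [625.0999755859375, -393.0]]
now [ 598.4 -357.6  120.2] shift cm [-0.02 -0.24 -9.72] rotvec deg [ 0.01 -0.04 -0.12]
```

Emit:
jog_arm(motion=[[[0, -0.27, -4], [0, 0, 0]], [[0, -0.27, -7], [0, 0, 0]], [[0, -0.27, -9], [0, 0, 0]], [[0, -0.27, -9.7], [0, 0, 0]], [[0, -0.27, -9.7], [0, 0, 0]], [[0, -0.27, -9.7], [0, 0, 0]]])

```text
clock: 11.3
ee_pos: [599.5, -362.3, 26.2]
eef_rot: [[0.991, -0.135, 0.004], [-0.135, -0.991, -0.003], [0.004, 0.003, -1.0]]
contact_force: [-0.1, -0.6, 0.4]
grip_width: 59.9
grip_force: 0.0
```

Emit:
jog_arm(motion=[[[0, 0, 0], [0, 0, 0]], [[0, 0, 0], [0, 0, 0]], [[0, 0, 0], [0, 0, 0]], [[0, 0, 0], [0, 0, 0]], [[0, 0, 0], [0, 0, 0]], [[0, 0, 0], [0, 0, 0]], [[0, 0, 0], [0, 0, 0]]], gripper=0.5)

```text
clock: 12.0
ee_pos: [598.9, -362.2, 24.7]
eef_rot: [[0.991, -0.135, 0.002], [-0.135, -0.991, -0.002], [0.003, 0.002, -1.0]]
contact_force: [-0.9, 1.1, 6.8]
grip_width: 13.0
grip_force: 59.4
```

Emit:
jog_arm(motion=[[[0, 0, 3], [0, 0, 0]], [[-1, 1, 7], [0, 0, 8]], [[-3, 3, 12], [0, 0, 16]], [[-5, 5, 16], [0, 0, 24]], [[-7, 8, 20], [0, 0, 32]], [[-9, 12, 24], [0, 0, 40]], [[-11, 16, 27], [0, 0, 48]], [[-13, 20, 27], [0, 0, 56]]])

```text
clock: 12.8
ee_pos: [475.2, -174.9, 293.3]
eef_rot: [[0.662, 0.749, 0.006], [0.749, -0.662, -0.002], [0.003, 0.006, -1.0]]
contact_force: [0.3, 1.3, -1.0]
grip_width: 13.2
grip_force: 58.8
```

Emit:
jog_arm(motion=[[[-1, 3, 0], [0, 0, 8]], [[-2, 6, 0], [0, 0, 16]], [[-3, 9, 0], [0, 0, 24]], [[-4, 12, 0], [0, 0, 32]], [[-4, 15, 0], [0, 0, 40]], [[-4, 15, 0], [0, 0, 44.2]], [[-4, 15, 0], [0, 0, 44.2]], [[-4, 15, 0], [0, 0, 44.2]]])

```text
clock: 13.6
ee_pos: [435.2, -25.6, 290.6]
eef_rot: [[-0.04, 0.999, 0.001], [0.999, 0.04, 0.002], [0.002, 0.001, -1.0]]
contact_force: [0.3, -0.4, -1.9]
grip_width: 12.7
grip_force: 58.8
```

```bash
cat >> h.py <<'E'
def toolR2():
    R=trayR(YAW); return np.c_[R[:,1],R[:,0],-R[:,2]]
E
python3 - <<'E'
from h import *
c=snap('wrist','w7.png'); o=get_obs(); t=o['ee_pos']; A=o['eef_rot']; print(t,A.round(3).tolist(),o['joint_pos'].round(2))
R2=np.c_[A[:,1],A[:,0],-A[:,2]]  # L axes: x=tool y, y=tool x
P=(cloud(c)-t)@R2; m=(abs(P[...,2]+8)<8)&(c['range_z']>0)&(abs(P[...,0])<60)&(abs(P[...,1])<60)
hsv=cv2.cvtColor(c['img'],cv2.COLOR_BGR2HSV); m&=(hsv[...,0]>95)&(hsv[...,0]<125)&(hsv[...,1]>80)
Q=P[m]; mm=Q.mean(0); n=np.linalg.svd(Q-mm)[2][2]; print(m.sum(),mm,n,np.percentile(Q,[1,99],axis=0))
z=np.median(Q[:,2]); r=.4
im=ortho(c,t,R2,z,(-70,60,-60,60),r); cv2.imwrite('pics/l7.png',im); b=cv2.cvtColor(im,cv2.COLOR_BGR2LAB)[...,2]
X=lambda x:int((60-x)/r); Y=lambda y:int((60-y)/r)
for x in(-35,-20,18): print('y+ edge at x',x,edges(b[X(x)-8:X(x)+8,Y(50):Y(15)].mean(0),50,r))
for y in(22,10,25): print('x edges y',y,edges(b[X(55):X(-65),Y(y)-8:Y(y)+8].mean(1),55,r))
move(tgt((30,27,23+60)),toolR2())
E
```

```text
[435.21872222 -25.71735217 290.54892994] [[-0.04, 0.999, 0.001], [0.999, 0.04, 0.002], [0.002, 0.001, -1.0]] [-0.17  0.07  1.85  0.    1.22 -0.21]
1 [-46.03434825  28.23888292  -7.7371149 ] [0. 0. 1.] [[-46.03434825  28.23888292  -7.7371149 ]
 [-46.03434825  28.23888292  -7.7371149 ]]
y+ edge at x -35 [(32.4, -5.3)]
y+ edge at x -20 [(32.4, -5.1)]
y+ edge at x 18 [(32.4, -3.9)]
x edges y 22 [(53.0, -3.7), (51.4, 3.6), (28.2, -7.3), (-41.8, -2.2), (-47.4, 6.8)]
x edges y 10 [(28.2, -9.6), (8.2, 2.3), (-47.4, 6.4)]
x edges y 25 [(53.0, -3.7), (51.4, 3.6), (35.4, -3.5), (28.2, -3.7), (-41.8, -2.0), (-47.4, 6.9)]
now [435.2 -25.7 290.5] shift cm [  5.24   3.44 -14.25] rotvec deg [  1.14 -29.91   0.08]
```

```bash
python3 - <<'E'
from h import *
move(tgt((29.6,25.6,24.5+60)),toolR2());move(tgt((29.6,25.6,24.5+24)),toolR2())
E
```

```text
now [435.2 -25.7 290.5] shift cm [  5.14   3.3  -14.14] rotvec deg [  1.14 -29.91   0.08]
now [435.2 -25.7 290.5] shift cm [  6.94   3.38 -17.25] rotvec deg [  1.14 -29.91   0.08]
```

Emit:
jog_arm(motion=[[[0.5, 1.5, -2], [0.3, -7.5, 0]], [[1.5, 3, -4], [0.6, -15, 0]], [[2.5, 3.3, -7], [0.9, -22.5, 0]], [[3.5, 3.3, -10], [1.14, -29.9, 0.1]], [[5.1, 3.3, -14], [1.14, -29.9, 0.1]], [[6.9, 3.38, -17.2], [1.14, -29.9, 0.1]], [[6.9, 3.38, -17.2], [1.14, -29.9, 0.1]], [[6.9, 3.38, -17.2], [1.14, -29.9, 0.1]]])

```text
clock: 14.45
ee_pos: [504.1, 8.2, 118.5]
eef_rot: [[-0.043, 0.866, 0.498], [0.999, 0.038, 0.021], [-0.0, 0.499, -0.867]]
contact_force: [0.3, 0.4, -0.4]
grip_width: 12.9
grip_force: 58.8
```

```bash
python3 - <<'E'
from h import *
c=snap('wrist'); c=snap('wrist','w8.png'); np.savez('hovL.npz',**{k:np.array(v) for k,v in c.items()}); o=get_obs(); t=o['ee_pos']; print((t-O_T)@trayR(YAW),o['contact_force'])
im=ortho(c,O_T,trayR(YAW),16,(-100,100,-100,100),.5)
cv2.imwrite('pics/m8.png',np.hstack([c['img'],cv2.resize(im,(288,288)) if 0 else cv2.copyMakeBorder(im[8:392,:288],0,384-len(im[8:392]),0,0,cv2.BORDER_CONSTANT)]))
E
```

```text
[30.84695797 25.79077417 50.55601914] [-0.00290263 -0.53834324 -1.02488758]
```

View pics/m8.png

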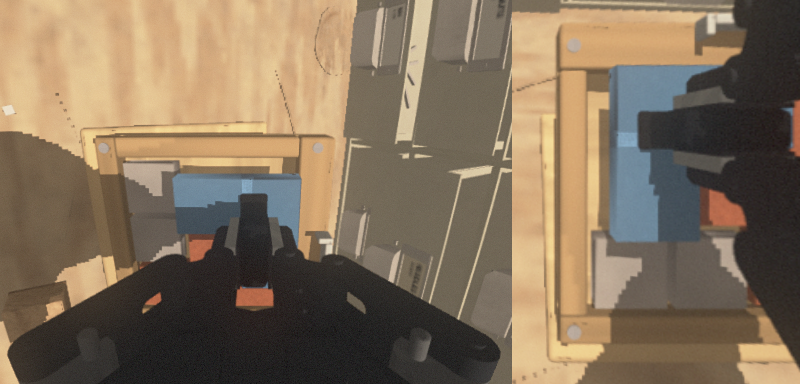

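```bash
python3 - <<'E'
from h import *
c=dict(np.load('hovL.npz')); R=trayR(YAW); r=.4
im=ortho(c,O_T,R,16,(-100,100,-100,100),r); g=im.mean(2); a=cv2.cvtColor(im,cv2.COLOR_BGR2LAB)
X=lambda x:int((100-x)/r); Y=lambda y:int((100-y)/r)
for y in(55,45,35): print('up',y,edges(g[X(85):X(50),Y(y)-6:Y(y)+6].mean(1),85,r))
for x in(50,30,10,-5,-40): print('L',x,edges(g[X(x)-8:X(x)+8,Y(85):Y(45)].mean(0),85,r))
for y in(50,30): print('lo',y,edges(g[X(-45):X(-80),Y(y)-8:Y(y)+8].mean(1),-45,r),'greytop',edges(g[X(-5):X(-35),Y(y)-8:Y(y)+8].mean(1),-5,r))
o=get_obs(); t=o['ee_pos']; A=o['eef_rot']; R2=np.c_[A[:,1],A[:,0],-A[:,2]]
P=(cloud(c)-t)@R2
Q=P[180:200,185:230].reshape(-1,3); print('L top z',np.median(Q,0)); z=np.median(Q[:,2])
im=ortho(c,t,R2,z,(-70,60,-60,60),r); b=cv2.cvtColor(im,cv2.COLOR_BGR2LAB)[...,2]
X=lambda x:int((60-x)/r); Y=lambda y:int((60-y)/r)
for x in(-35,-20,18): print('y+ edge at x',x,edges(b[X(x)-8:X(x)+8,Y(50):Y(15)].mean(0),50,r))
for y in(22,12): print('x edges y',y,edges(b[X(55):X(-65),Y(y)-6:Y(y)+6].mean(1),55,r))
E
```

```text
up 55 [(83.0, -4.2), (81.4, 2.7), (62.2, -13.4), (59.0, 4.5), (50.6, 2.5)]
up 45 [(63.8, -9.4)]
up 35 [(63.8, -10.1)]
L 50 [(78.2, -16.1), (75.8, 13.5), (63.4, -8.9), (61.8, 5.0), (51.4, -4.8), (49.4, -3.8), (47.0, 9.5)]
L 30 [(84.2, 6.4), (79.0, -22.6), (75.8, 13.3), (63.8, -6.6), (62.2, 12.3), (56.6, -20.2), (51.4, -3.9), (47.0, 12.7)]
L 10 [(84.2, 7.0), (79.0, -23.0), (75.8, 13.3), (63.8, -4.6), (62.2, 13.5), (56.6, -21.3), (51.4, -2.2), (47.8, 6.0)]
L -5 [(83.4, 9.1), (79.0, -21.9), (75.8, 12.5), (64.2, -3.8), (62.2, 11.2), (56.6, -20.0), (51.4, 2.2), (47.8, 4.2)]
L -40 [(84.2, -17.3), (82.6, 13.6), (78.6, -23.0), (75.8, 14.2), (69.4, -2.3), (63.8, -3.2), (62.2, 11.7), (60.2, -18.9), (58.2, 17.1)]
lo 50 [(-55.4, -4.1), (-58.2, -13.9), (-62.6, 6.3), (-75.4, -3.0)] greytop [(-21.8, -2.1), (-25.0, -2.4), (-32.2, 15.9)]
lo 30 [(-58.2, -5.5), (-62.2, 2.5), (-75.8, 3.7)] greytop [(-25.0, -8.1)]
L top z [-27.01580663  22.36956534  -8.64328152]
y+ edge at x -35 [(36.8, -3.6), (32.4, -7.1)]
y+ edge at x -20 [(36.4, -3.7), (32.4, -6.7)]
y+ edge at x 18 [(42.0, -2.7), (32.4, -7.4)]
x edges y 22 [(51.4, 3.9), (27.8, -12.3), (-47.8, 4.9)]
x edges y 12 [(51.0, 3.6), (27.8, -11.9), (7.8, 3.2), (-47.8, 3.9)]
```

```bash
python3 - <<'E'
from h import *
for h in(24,12,4): move(tgt((30,26.4,24.5+h)),toolR2())
E
```

```text
now [504.7   8.2 120.4] shift cm [ 0.03  0.06 -0.22] rotvec deg [ 0.07  0.14 -0.13]
now [504.7   8.2 120.4] shift cm [ 0.63  0.09 -1.26] rotvec deg [ 0.07  0.14 -0.13]
now [504.7   8.2 120.4] shift cm [ 1.03  0.1  -1.95] rotvec deg [ 0.07  0.14 -0.13]
```

Emit:
jog_arm(motion=[[[0.1, 0.06, -0.4], [0, 0, 0]], [[0.4, 0.08, -0.85], [0, 0, 0]], [[0.63, 0.09, -1.26], [0, 0, 0]], [[0.8, 0.1, -1.6], [0, 0, 0]], [[1.03, 0.1, -1.95], [0, 0, 0]], [[1.03, 0.1, -1.95], [0, 0, 0]], [[1.03, 0.1, -1.95], [0, 0, 0]]])

```text
clock: 15.25
ee_pos: [515.0, 9.4, 100.7]
eef_rot: [[-0.045, 0.864, 0.502], [0.999, 0.039, 0.021], [-0.001, 0.502, -0.865]]
contact_force: [0.5, 0.3, -1.8]
grip_width: 12.8
grip_force: 58.9
```

```bash
python3 - <<'E'
from h import *
move(tgt((30,26.4,24.0)),toolR2()); o=get_obs(); R=trayR(YAW); print(R.T@o['contact_force'],(o['ee_pos']-O_T)@R)
E
```

```text
now [515.    9.4 100.7] shift cm [ 0.22 -0.01 -0.37] rotvec deg [ 0.07  0.15 -0.15]
[-0.41425852  0.32524471 -1.83227373] [29.94667879 26.55150241 28.30866579]
```

Inside the recess without contact; seat it.

Emit:
jog_arm(motion=[[[0.1, 0, -0.18], [0, 0, 0]], [[0.18, 0, -0.3], [0, 0, 0]], [[0.24, 0, -0.42], [0, 0, 0]], [[0.24, 0, -0.42], [0, 0, 0]], [[0.24, 0, -0.42], [0, 0, 0]]])

```text
clock: 15.75
ee_pos: [516.6, 9.4, 96.8]
eef_rot: [[-0.044, 0.864, 0.502], [0.999, 0.039, 0.021], [-0.002, 0.502, -0.865]]
contact_force: [-30.8, -3.8, 43.7]
grip_width: 13.0
grip_force: 67.1
```

```bash
python3 - <<'E'
from h import *
o=get_obs(); R=trayR(YAW); print(R.T@o['contact_force'],(o['ee_pos']-O_T)@R)
E
```

```text
[-4.93491239 -2.54712512 53.31416492] [29.39063112 26.43790089 24.09282191]
```

Emit:
jog_arm(motion=[[[-0.03, 0, 0.05], [0, 0, 0]], [[-0.03, 0, 0.05], [0, 0, 0]], [[-0.03, 0, 0.05], [0, 0, 0]]])

```text
clock: 16.05
ee_pos: [516.6, 9.4, 96.8]
eef_rot: [[-0.044, 0.864, 0.501], [0.999, 0.039, 0.021], [-0.002, 0.502, -0.865]]
contact_force: [-21.4, -3.4, 29.1]
grip_width: 13.0
grip_force: 64.5
```

Emit:
jog_arm(motion=[[[0, 0, 0], [0, 0, 0]], [[0, 0, 0], [0, 0, 0]], [[0, 0, 0], [0, 0, 0]], [[0, 0, 0], [0, 0, 0]], [[-1, 0, 1.7], [0, 0, 0]], [[-2.5, 0, 4.3], [0, 0, 0]], [[-4.5, 0, 8], [0, 0, 0]], [[-6, 0, 12], [0, 0, 0]]], gripper=4)

```text
clock: 16.85
ee_pos: [455.0, 9.2, 215.7]
eef_rot: [[-0.044, 0.867, 0.497], [0.999, 0.039, 0.02], [-0.002, 0.498, -0.867]]
contact_force: [1.4, 0.2, 0.3]
grip_width: 39.6
grip_force: 0.0
```

```bash
python3 - <<'E'
from h import *
c=snap('wrist'); c=snap('wrist','w9.png'); o=get_obs(); print((o['ee_pos']-O_T)@trayR(YAW))
P=(cloud(c)-O_T)@trayR(YAW); np.savez('w9.npz',**{k:np.array(v) for k,v in c.items()})
for n,(x0,x1,y0,y1) in dict(Llong=(40,55,-15,50),Lshort=(-14,10,26,54),T1=(28,52,-54,-26),T2=(-52,-28,-54,-26),Tstem=(-14,10,-8,14),grey=(-54,-28,-14,14),grey2=(-54,-28,26,54),rim=(-40,40,-90,-68),rimL=(-40,40,65,73)).items():
    m=(P[...,0]>x0)&(P[...,0]<x1)&(P[...,1]>y0)&(P[...,1]<y1)&(abs(P[...,2]-16)<14)&(c['range_z']>0); print(n,m.sum(),np.percentile(P[m][:,2],[20,50,80]).round(1) if m.sum() else '')
E
```

```text
[ 40.01186079  28.75506028 160.70541484]
Llong 774 [15.4 16.  16.6]
Lshort 543 [15.3 15.9 16.5]
T1 440 [15.4 16.  16.6]
T2 373 [15.6 16.2 16.7]
Tstem 385 [15.5 16.1 16.6]
grey 527 [15.6 16.1 16.6]
grey2 579 [15.3 15.9 16.5]
rim 532 [15.7 16.2 16.7]
rimL 561 [15.3 15.9 16.5]
```

```bash
cat >> h.py <<'E'
def fin(c):
    P=(cloud(c)-O_T)@trayR(YAW); hsv=cv2.cvtColor(c['img'],cv2.COLOR_BGR2HSV)
    m=(hsv[...,0]<16)&(hsv[...,1]>150)&(c['range_z']>0)&(P[...,0]>45)&(P[...,0]<95)&(P[...,1]>-150)&(P[...,1]<50)
    for n,a,b in(('top',50,62),('bar',22,30)):
        Q=P[m&(P[...,2]>a)&(P[...,2]<b)]
        if len(Q)>10: print(n,len(Q),np.percentile(Q,[3,50,97],axis=0).round(1).tolist())
E
python3 - <<'E'
from h import *
fin(dict(np.load('w9.npz'))); fin(snap('side')); fin(snap('scene'))
move(tgt((70,-100,35+60)),toolR())
E
```

```text
top 206 [[60.3, -106.0, 50.7], [69.2, -98.5, 55.6], [78.1, -94.4, 57.3]]
bar 505 [[51.3, -122.4, 23.8], [59.6, -90.5, 26.1], [78.7, -77.4, 27.5]]
top 31 [[59.7, -105.9, 50.3], [68.7, -97.4, 53.8], [77.0, -92.5, 57.1]]
bar 81 [[50.0, -118.5, 22.7], [61.0, -86.8, 25.4], [77.1, -73.1, 28.9]]
top 14 [[60.4, -113.8, 50.3], [65.8, -106.4, 53.1], [74.4, -96.9, 56.3]]
bar 44 [[51.9, -131.8, 22.1], [60.2, -113.8, 24.8], [76.0, -82.0, 28.4]]
now [457.    9.4 216.2] shift cm [  6.46 -12.64  -3.78] rotvec deg [ 45.15   2.01 -78.04]
```

Emit:
jog_arm(motion=[[[0, -1, 0], [4, 0.2, -7]], [[0.5, -3, 0], [8, 0.4, -14]], [[1, -5, 0], [12, 0.5, -21]], [[2, -7, 0], [16, 0.7, -28]], [[3, -9, 0], [20, 0.9, -35]], [[4, -10, 0], [24, 1.1, -42]], [[5, -11, 0], [28, 1.2, -49]], [[6.4, -12.6, 0], [32, 1.4, -56]]], gripper=5, grip_force=25)

```text
clock: 17.85
ee_pos: [520.6, -116.6, 213.1]
eef_rot: [[0.768, 0.408, 0.494], [0.46, -0.888, 0.019], [0.447, 0.212, -0.869]]
contact_force: [-0.1, 0.7, -0.5]
grip_width: 50.5
grip_force: 0.0
```

Emit:
jog_arm(motion=[[[0, 0, -1], [4, 0.2, -7]], [[0, 0, -2], [8, 0.4, -14]], [[0, 0, -3], [12, 0.5, -21]], [[0, 0, -3.6], [13.1, 0.6, -22]], [[0, 0, -3.6], [13.1, 0.6, -22]]])

```text
clock: 18.35
ee_pos: [520.0, -116.3, 176.6]
eef_rot: [[0.869, 0.044, 0.493], [0.036, -0.999, 0.027], [0.493, -0.006, -0.87]]
contact_force: [0.2, 0.4, -1.0]
grip_width: 50.0
grip_force: 0.0
```

```bash
python3 - <<'E'
from h import *
c=snap('wrist'); c=snap('wrist'); fin(c); o=get_obs(); print(o['contact_force'],(o['ee_pos']-O_T)@trayR(YAW))
move(tgt((70,-100,35+60)),toolR());move(tgt((70,-100,35+0)),toolR())
E
```

```text
top 497 [[61.2, -108.4, 51.7], [71.0, -101.9, 55.5], [79.2, -95.3, 57.0]]
bar 1217 [[51.7, -125.8, 24.6], [64.8, -103.5, 26.0], [78.5, -78.5, 27.3]]
[0.08079843 0.98257799 0.9248952 ] [ 68.96878112 -99.52275025  95.28512037]
now [ 520.5 -116.5  178.2] shift cm [ 0.11 -0.04  0.03] rotvec deg [-0.2  -0.33 -0.22]
now [ 520.5 -116.5  178.2] shift cm [ 3.1   0.08 -5.17] rotvec deg [-0.2  -0.33 -0.22]
```

Emit:
jog_arm(motion=[[[0.9, -0.1, -1.4], [-0.2, -0.3, -0.2]], [[1.7, -0.1, -2.8], [-0.2, -0.3, -0.2]], [[2.5, -0.1, -4.1], [-0.2, -0.3, -0.2]], [[3.1, -0.1, -5.1], [-0.2, -0.3, -0.2]], [[3.1, -0.1, -5.1], [-0.2, -0.3, -0.2]], [[3.1, -0.1, -5.1], [-0.2, -0.3, -0.2]]])

```text
clock: 19.05
ee_pos: [551.6, -117.5, 128.4]
eef_rot: [[0.865, 0.042, 0.501], [0.037, -0.999, 0.021], [0.501, 0.0, -0.865]]
contact_force: [-0.1, -0.1, 0.2]
grip_width: 50.0
grip_force: 0.0
```

Emit:
jog_arm(motion=[[[0, 0, 0], [0, 0, 0]], [[0, 0, 0], [0, 0, 0]], [[0, 0, 0], [0, 0, 0]], [[0, 0, 0], [0, 0, 0]], [[0, 0, 0], [0, 0, 0]], [[0, 0, 0], [0, 0, 0]]], gripper=0.5, grip_force=25)

```text
clock: 19.65
ee_pos: [551.7, -117.7, 129.1]
eef_rot: [[0.864, 0.041, 0.502], [0.036, -0.999, 0.02], [0.502, 0.001, -0.865]]
contact_force: [-4.1, 0.7, 6.8]
grip_width: 13.0
grip_force: 28.4
```

```bash
python3 - <<'E'
from h import *
o=get_obs(); print(o['contact_force'],(o['ee_pos']-O_T)@trayR(YAW),o['grip_width'])
p=o['ee_pos']; d=trayR(YAW)[:,1]; print(d*8.2)
E
```

```text
[-4.12877603  0.70419938  6.8126417 ] [  71.34974267 -101.95730898   37.18491953] 13.043854370093904
[-0.34338036  8.19280721  0.        ]
```

Emit:
jog_arm(motion=[[[-0.02, 0.5, 0], [0, 0, 0]], [[-0.06, 1.4, 0], [0, 0, 0]], [[-0.1, 2.4, 0], [0, 0, 0]], [[-0.14, 3.4, 0], [0, 0, 0]], [[-0.18, 4.4, 0], [0, 0, 0]], [[-0.22, 5.4, 0], [0, 0, 0]], [[-0.27, 6.4, 0], [0, 0, 0]], [[-0.29, 7, 0], [0, 0, 0]]])

```text
clock: 20.45
ee_pos: [548.8, -47.2, 129.1]
eef_rot: [[0.864, 0.042, 0.502], [0.036, -0.999, 0.02], [0.502, 0.001, -0.865]]
contact_force: [-5.2, -1.3, 6.1]
grip_width: 13.4
grip_force: 28.6
```

Emit:
jog_arm(motion=[[[-0.01, 0.3, 0], [0, 0, 0]], [[-0.03, 0.7, 0], [0, 0, 0]], [[-0.04, 1, 0], [0, 0, 0]], [[-0.05, 1.2, 0], [0, 0, 0]], [[-0.05, 1.3, 0], [0, 0, 0]], [[-0.05, 1.3, 0], [0, 0, 0]]])

```text
clock: 21.05
ee_pos: [548.3, -34.7, 129.1]
eef_rot: [[0.864, 0.041, 0.502], [0.036, -0.999, 0.02], [0.502, 0.001, -0.865]]
contact_force: [-4.7, -1.7, 7.0]
grip_width: 13.4
grip_force: 28.7
```

```bash
python3 - <<'E'
from h import *
o=get_obs(); print(trayR(YAW).T@o['contact_force'],(o['ee_pos']-O_T)@trayR(YAW),o['grip_width'])
fin(snap('wrist'))
E
```

```text
[-0.59888068 -1.52916019  8.44749254] [ 71.39362237 -18.9209268   37.15440213] 13.37791974230359
top 883 [[61.3, -25.8, 51.6], [71.7, -19.9, 55.6], [79.3, -13.7, 56.9]]
bar 494 [[70.0, -43.8, 24.7], [76.5, -19.4, 26.0], [79.2, 4.4, 28.7]]
```

Emit:
jog_arm(motion=[[[0, 0.1, 0], [0, 0, 0]], [[0, 0.1, 0], [0, 0, 0]], [[0, 0.2, 0], [0, 0, 0]], [[0, 0.2, 0], [0, 0, 0]]])

```text
clock: 21.5
ee_pos: [548.4, -34.3, 129.1]
eef_rot: [[0.863, 0.039, 0.503], [0.035, -0.999, 0.017], [0.503, 0.003, -0.864]]
contact_force: [-9.3, -16.3, 6.6]
grip_width: 13.4
grip_force: 29.0
```

Emit:
jog_arm(motion=[[[0, 0.1, 0], [0, 0, 0]], [[0, 0.1, 0], [0, 0, 0]], [[0, 0.1, 0], [0, 0, 0]], [[0, 0.1, 0], [0, 0, 0]], [[-1, 0, 1.7], [0, 0, 0]], [[-2.5, 0, 4.3], [0, 0, 0]], [[-4.5, 0, 8], [0, 0, 0]], [[-6, 0, 12], [0, 0, 0]]], gripper=4)

```text
clock: 22.3
ee_pos: [486.7, -32.4, 248.9]
eef_rot: [[0.866, 0.041, 0.499], [0.036, -0.999, 0.02], [0.499, 0.0, -0.866]]
contact_force: [0.2, -0.3, 0.5]
grip_width: 40.1
grip_force: 0.0
```

```bash
python3 - <<'E'
from h import *
c=snap('wrist'); c=snap('wrist'); o=get_obs(); print(o['contact_force'],o['grip_width'],(o['ee_pos']-O_T)@trayR(YAW)); fin(c)
P=(cloud(c)-O_T)@trayR(YAW)
for n,(x0,x1,y0,y1) in dict(Llong=(40,52,10,50),Lshort=(-14,10,26,54),T1=(28,50,-54,-26),T2=(-52,-28,-54,-26),Tstem=(-14,10,-8,14)).items():
    m=(P[...,0]>x0)&(P[...,0]<x1)&(P[...,1]>y0)&(P[...,1]<y1)&(abs(P[...,2]-16)<14)&(c['range_z']>0); print(n,m.sum(),np.percentile(P[m][:,2],[20,50,80]).round(1) if m.sum() else '')
im=ortho(c,O_T,trayR(YAW),26,(-20,110,-120,60),.4); h=cv2.cvtColor(im,cv2.COLOR_BGR2HSV)
m=cv2.inRange(h,(0,170,90),(15,255,255))[int((110-80)/.4):int((110-72)/.4)]; ys=np.where(m.mean(0)>120)[0]; print('bar y',60-ys.max()*.4,60-ys.min()*.4)
E
```

```text
[1.10000655 0.39208909 0.40321465] 40.22404707247318 [ 82.36853985 -14.5989677  174.55548562]
top 245 [[62.0, -26.7, 52.1], [70.7, -20.3, 55.5], [79.2, -13.1, 57.0]]
bar 643 [[52.8, -43.6, 24.7], [65.3, -22.0, 25.9], [79.0, 3.2, 27.2]]
Llong 314 [15.4 15.9 16.4]
Lshort 14 [15.3 15.9 16.5]
T1 369 [15.5 16.  16.6]
T2 279 [15.6 16.2 16.8]
Tstem 302 [15.4 16.  16.6]
bar y -44.0 4.0
```

```bash
python3 -c "
from workcell import *
print(close_job())"
```

```text
the job is handed in; nothing more can be done
None
```

The T and L pavers are in the tray and read flush with the rim (about 16 mm in the depth image). The orange keeper was slid over both until it pushed back at its stop, and I handed the job in at about 22 s of the 72 s allowed.

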